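# Seat a gauge pin against the hidden stop of a V-groove block

### The arm

A 6-joint arm with a two-finger parallel gripper is mounted at the origin on a cart in front of the work surface, level with it; the furniture and walls round the work are solid. World frame = base frame: x ahead of the robot, y to its left, z up, the work surface at z = 0. Lengths are in mm, angles in rad, forces in N, time in s.
With the tool pointing down it reaches from about 275 to 750 mm from the base axis. Payload 10.2 kg.
Tool frame: the origin (TCP) lies between the finger pads; the fingertips stand 17 mm ahead of it and the grasp point (between the pads) lies 2 mm behind it; z points along the fingers, y is the line along which they close (so a half turn about z gives the same grasp; the last joint's range is limited). The gripper opens to 85 mm and grips with 20 to 120 N. Pads are 22 mm wide; open, the fingers measure 114 mm over their backs; the gripper's body (76 mm by 85 mm) begins 54 mm behind the grasp point. The pads swing forward as they close: fully open they stand 13 mm farther back than shut.
Start: joints at [1.003, 0.313, 1.498, -0, 1.331, -0.223], TCP at [177.467, 494.102, 248.294] pointing down, gripper open.
Joint ranges: [-2.94, 2.94], [-0.97, 2.17], [0.19, 2.56], [-1.23, 4.37], [0.02, 3.11], [-2.88, 2.88]. Speed limits (rad/s): [2.39, 2.39, 3.01, 3.14, 3.14, 3.14].

### API

Orientations are given as a unit quaternion [w, x, y, z].
In Python, from rig import * gives the robot as it stands.
- The arm moves only by the tool step_arm, never from a script. Its argument "commands" is text: rows parted by semicolons, each of 7 numbers parted by spaces: the opening, from 0 (shut) to 1 (fully open), then the shift along the tool's x, y, z in cm, then the turn, a rotation vector about the tool's x, y, z in rad. In form: hand x y z rx ry rz; .... A call has 1 to 20 rows; each row is the pose to reach, as a shift and turn from the pose commanded when the call began, along the tool's axes at that moment; what a row does not reach only later rows make up. A row lasts 1/12 s, in which the tool goes at most 41.7 mm and 7.16 degrees, less where a joint would pass 70% of its speed; a pose out of reach is approached as far as the arm can. A call with a gripper value outside its range is refused whole. The fingers move at their own pace and stop on an object; "newtons" is the grip in N (left out, the last holds). Time passes only in rows, so rows that repeat a pose let the fingers close. It gives the time, the measured TCP pose, the force, the opening and the grip force at its end, in the units of the state.
- sense(): the state, without advancing time (a new reading comes with each control period).
- capture(name): name is "scene" or "top" or "wrist"; returns the picture (400x640x3 uint8, red, green, blue); there is no depth.
- camera_model(name): a dict with "mtx" (3x3 intrinsics, pixels), "eye" and "rotation" of the camera in the world. Camera axes: x right, y down, z forward; pixel columns grow to the right and rows downward; lengths in mm; the calibration is good to about 2 mm. A picture is of the moment at which its call begins: read the wrist's pose just before it. camera_model takes no time and is no camera call; for the wrist camera it gives the pose at the moment of the call.
- finish_job(): hands the job in; it is judged then, once.
Trained networks look in the newest picture that a camera, given by its name, has taken for a name from the list of things; names that differ only in an ending like _2 or _b are one class to them, and where a whole thing is asked for, a point or a joint stands for the part that bears it (a point fixed in the world has none). Each returns a list of dicts, best first, with "score" (0 to 1); they miss things now and then, are a little off and sometimes report something else, mostly with a low value. They report only what shows in the picture. A call takes as long as a camera call. They do not tell look-alikes from the thing itself.
- search_frame(camera, label): "rect" ([centre column, centre row, width, height] in pixels, round what is visible of it).
- trace(camera, label): "mask" (400x640 bool, what is visible of it) and "rect" ([centre column, centre row, width, height] in pixels, round what is visible of it).
- spot_point(camera, label): "xy" ([column, row] in pixels: a listed point, or the origin of a listed thing).
The state is a dict: "time_s": time; "joints": joint angles; "dq": joint speeds; "tau": joint torques, N m; "eef_pos": TCP position; "ee_rot": TCP orientation; "force": force on the tool from outside, world axes, zero at the start; "wrist_torque": the same for the moment, N m; "grip_width": opening from 0.0 (shut) to 1.0 (fully open); "grip_force": force on a finger pad.
Only numpy, scipy, OpenCV 4.12 (cv2) and the standard library are available. Lean on these libraries where they do the work, as an engineer would, in place of code of your own. Each camera call takes 0.05 s, during which the arm holds its last target. There are 200 camera calls.

### The job

Take the longer of the two round steel pins from the black pin rest, lay it in the open V-groove of the steel block, and push it gently along the groove, into the dark hood, until you feel its end press lightly against the stop hidden inside; do not ram the stop. Leave the pin lying in the groove, touching the stop, and leave the shorter pin in the rest.

Things in the scene. Friction and masses are not known exactly. Their poses are not given: they have to be found in the camera images.
- pin_long: the longer pin: plain round steel rod, 20 mm diameter, 100 mm long over its round (hemispherical) ends, about 0.2 kg. Origin at its centre, x along its axis; the two ends lie at x = +50 and -50 mm and are alike.
- pin_short: the shorter pin, not wanted: same 20 mm diameter and steel, 74 mm long. Origin at its centre, x along its axis. It lies beside the longer one in the other place of the rest.
- pin_rest: black plastic pin rest, fixed, 84 x 104 mm. Origin at the centre of its underside. Holds two pins parallel to its x axis at y = -32 and +32 mm (which is where varies), their axes 30 mm above the bench, each on two saddles 26 mm high, 32 mm wide, at x = 22 to 34 mm either side of the middle. Between them fingers have 44 mm along the pin, down to an 8 mm base plate.
- vblock: fixed steel V-groove block. Origin in its underside (bench height), x along the groove towards the stop, z up. Runs from x = -80 to 110 mm, y = -24 to 24 mm. 90 degree groove centred at y = 0; a 20 mm pin seated in it has its axis at z = 42 mm; the flat top beside the groove is at z = 38 mm. From x = -55 to -15 mm the groove is cut away down to z = 16 mm: room for fingers.
- groove_start (a point): point of the block at x = -27, y = 0, z = 42 mm in its frame, over the cut-away: with the longer pin's centre here, it lies in the open groove clear of the hood. Axes as the block's. Sliding the pin along the groove takes about 1 to 3 N. Mind the tall hardness tester to the right of the block: it stands at base-frame x > 0.43, y < -0.36 m.
- hood_mouth (a point): entry of the dark hood that covers the groove from here (x = 35 mm of the block) to the block's far end; on the seated pin's axis, axes as the block's. Hood top at z = 64 mm, knob to 78 mm. Tunnel 28 mm wide, roof at 56 mm. Inside is the stop: a rigid flat face, 16 mm wide, centred on this axis, 15 to 35 mm in; its depth varies, is not measured or visible; over 20 N harms it.
- pin_long_end_a (a point): the outermost point of the longer pin's round end at x = +50 mm; axes as the pin's.
- pin_long_end_b (a point): the outermost point of the longer pin's round end at x = -50 mm; axes as the pin's.
Things that resemble listed ones, but are neither listed nor needed, are in the scene too. Leave any purple look-alike of the pin_short alone.

How it is judged (in metres and radians):
On the way, in this order (a step that is already met when the one before it is completed fails the run):
1. the longer pin lies in the open part of the groove (x of pin_long in the frame of vblock between -0.06 and -0.003 m and y of pin_long in the frame of vblock between -0.003 and 0.003 m and z of pin_long in the frame of vblock below 0.0445 m and angle between the x axis of pin_long and the x axis of vblock, either way round below 0.06 rad), for 0.2 s.
2. its end is pressed against the stop with more than 1 N (contact force between pin_long and stop above 1 N), for 0.1 s.
At the end, for the whole second after the job is handed in: The longer pin lies at rest in the groove (axis within 2 mm of its seated height, within 0.04 rad of the groove) with its end within about 2 mm of the centre of the stop's face; the shorter pin is still in the rest (distance between any of pin_long_end_a, pin_long_end_b and stop below 0.0022 m and z of pin_long in the frame of vblock below 0.044 m and angle between the x axis of pin_long and the x axis of vblock, either way round below 0.04 rad and linear speed of pin_long below 0.01 m/s and horizontal distance between pin_short and pin_rest below 0.042 m and height (world z) of pin_short below 0.034 m); the robot touches nothing.
It fails at once if the stop is loaded with more than 20 N (contact force between pin_long and stop above 20 N).
It fails at once if the shorter pin is taken out of the rest or shifted more than 15 mm (distance of pin_short from where it was at the start of the episode above 0.015 m).
It also fails if it takes over 58 s, if anything falls off the work surface, if the arm or the gripper's body presses on something with over 40 N, if the wrist force passes 120 N, or if a joint passes its speed limit or range.

## Working session

There is one attempt and no reset: what is moved stays moved. The work goes in short steps, Python scripts to look and compute and a tool call to move; the robot and the scene stay as the last step left them, time stands still between calls to the robot, and variables do not carry over. Pictures are saved under pics/ and viewed, at most 10 in all, crops included, and the job is handed in when it is done.

Besides the shell and the picture viewer there is one more tool, called as name(argument=value, ...) on one line, values as JSON. step_arm: Moves the arm, as the interface text tells. Its arguments: {"type":"object","properties":{"commands":{"type":"string"},"newtons":{"type":"number"}},"required":["commands"]}

```bash
mkdir -p pics; cat > h.py <<'E'
from rig import *
import numpy as np, cv2
def save(name,im,s=1.0):
    cv2.imwrite('pics/'+name,cv2.resize(im[:,:,::-1],None,fx=s,fy=s,interpolation=cv2.INTER_CUBIC))
def ray(cam,xy,z,m=None):
    m=m or camera_model(cam); K=np.array(m['mtx']);R=np.array(m['rotation']);e=np.array(m['eye'])
    d=R@np.linalg.solve(K,[xy[0],xy[1],1.]); return e+d*(z-e[2])/d[2]
def proj(cam,P,m=None):
    m=m or camera_model(cam); p=np.array(m['mtx'])@(np.array(m['rotation']).T@(np.array(P)-np.array(m['eye']))); return p[:2]/p[2]
E
python3 - <<'E'
from h import *
t=capture('top');save('top.png',t)
for c in ['top','scene']:
    if c=='scene': s=capture('scene');save('scene.png',s)
    print(c,camera_model(c)['eye'])
    for l in ['pin_long','pin_short','pin_rest','vblock']:
        for r in search_frame(c,l)[:3]: print(l,np.round(r['rect']),round(r['score'],2))
    for l,z in [('pin_long',30),('pin_short',30),('pin_rest',0),('vblock',0),('groove_start',42),('hood_mouth',42),('pin_long_end_a',30),('pin_long_end_b',30)]:
        for r in spot_point(c,l)[:3]: print('pt',l,np.round(r['xy']),round(r['score'],2),ray(c,r['xy'],z).round(1))
print(sense()['eef_pos'],sense()['ee_rot'],sense()['force'])
E
```

```text
top [ 402.49053437  230.8855567  1181.54524525]
pin_long [305. 225.  37.  10.] 0.78
pin_short [300. 201.  28.  13.] 0.73
pin_short [303. 223.  35.   6.] 0.63
pin_short [189. 203.  26.   7.] 0.5
pin_rest [306. 216.  36.  40.] 0.97
vblock [436. 178.  74.  22.] 0.87Traceback (most recent call last):
  File "<stdin>", line 9, in <module>
  File "h.py", line 7, in ray
    d=R@np.linalg.solve(K,[xy[0],xy[1],1.]); return e+d*(z-e[2])/d[2]
      ~^~~~~~~~~~~~~~~~~~~~~~~~~~~~~~~~~~~~
ValueError: matmul: Input operand 1 has a mismatch in its core dimension 0, with gufunc signature (n?,k),(k,m?)->(n?,m?) (size 3 is different from 4)
```

View pics/top.png

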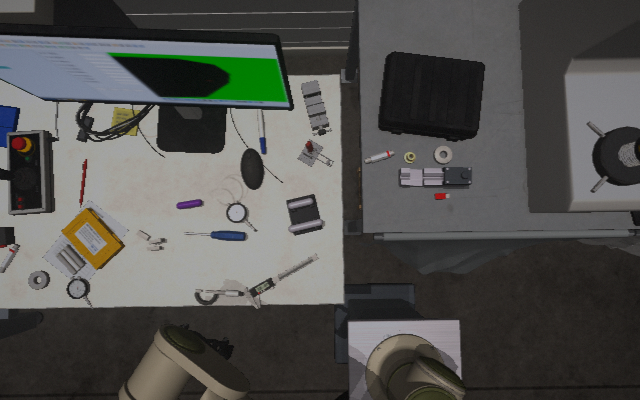

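The top view shows the black rest at (306,216) with pins at about (301,201) and (305,227). The V-block is at (436,178) with its dark hood on the right, and the purple look-alike is at (189,203). The rotation is a quaternion, so I'm fixing the helper.

```bash
sed -i "s/R=np.array(m\['rotation'\])/R=rot(m)/; s/np.array(m\['rotation'\]).T/rot(m).T/" h.py; cat >> h.py <<'E'
from scipy.spatial.transform import Rotation as Ro
def rot(m):
    r=np.array(m['rotation']); return r if r.shape==(3,3) else Ro.from_quat(r[[1,2,3,0]]).as_matrix()
E
python3 - <<'E'
from h import *
for c in ['top','scene']:
    im=capture(c);print(c,camera_model(c)['eye'],rot(camera_model(c)).round(2).tolist())
    if c=='scene': save('scene.png',im)
    else: save('rest.png',np.hstack([im[170:250,265:345],im[150:230,395:475]]),5)
    for l in ['pin_long','pin_short','pin_rest','vblock']:
        for r in search_frame(c,l)[:2]: print(l,np.round(r['rect']),round(r['score'],2))
    for l,z in [('pin_long',30),('pin_short',30),('pin_rest',0),('vblock',0),('groove_start',42),('hood_mouth',42),('pin_long_end_a',30)]:
        for r in spot_point(c,l)[:2]: print('pt',l,np.round(r['xy']),round(r['score'],2),ray(c,r['xy'],z).round(1))
s=sense();print(s['eef_pos'],s['ee_rot'],s['force'],s['time_s'])
print(camera_model('wrist'))
E
```

```text
top [ 402.49053437  230.8855567  1181.54524525] [[-0.01, -1.0, 0.07], [-1.0, 0.01, -0.0], [0.0, -0.07, -1.0]]
pin_long [306. 225.  34.  11.] 0.77
pin_short [300. 203.  26.  11.] 0.7
pin_short [190. 202.  26.   6.] 0.44
pin_rest [299. 202.  29.  11.] 0.64
pin_rest [305. 215.  36.  38.] 0.56
vblock [434. 177.  75.  25.] 0.76
pt pin_long [307. 223.] 0.74 [427.9 270.4  30. ]
pt pin_short [300. 203.] 0.59 [485.5 288.1  30. ]
pt pin_short [187. 207.] 0.52 [478.8 610.1  30. ]
pt pin_rest [306. 214.] 0.65 [455.5 273.7   0. ]
pt vblock [424. 176.] 0.86 [561.8 -72.2   0. ]
pt groove_start [420. 177.] 0.84 [552.9 -49.2  42. ]
pt hood_mouth [442. 174.] 0.59 [ 561.7 -112.3   42. ]
pt pin_long_end_a [321. 223.] 0.65 [427.6 231.5  30. ]
pt pin_long_end_a [285. 231.] 0.64 [408.2 332.8  30. ]
scene [ -62.86113569 -386.18576861  930.34167918] [[0.72, -0.5, 0.48], [-0.69, -0.51, 0.51], [-0.01, -0.69, -0.72]]
pin_long [289. 211.  26.  14.] 0.69
pin_long [297. 214.  38.  25.] 0.31
pin_short [300. 196.  19.  10.] 0.69
pin_short [243. 157.  14.  12.] 0.52
pin_rest [296. 211.  40.  29.] 0.88
pt pin_long [28
[... 231 characters left out ...]
pt vblock [400. 257.] 0.96 [554.8 -68.9   0. ]
pt groove_start [395. 246.] 0.8 [544.3 -51.   42. ]
pt hood_mouth [413. 256.] 0.89 [ 554.4 -104.4   42. ]
pt pin_long_end_a [276. 199.] 0.7 [429.2 335.5  30. ]
pt pin_long_end_a [402. 256.] 0.53 [539.2 -80.   30. ]
[177.48055028 494.1046173  248.28745989] [-1.40185104e-05  1.71565960e-01  9.85172635e-01 -6.55936162e-07] [-1.21919644 -0.26772365 -0.334256  ] 1.5
{'mtx': array([[291.79529703,   0.        , 322.37351036],
       [  0.        , 291.79529703, 198.85162144],
       [  0.        ,   0.        ,   1.        ]]), 'eye': array([ 99.99427291, 522.56144397, 374.04019455]), 'rotation': array([0.13075617, 0.80783986, 0.56731951, 0.09190296])}
```

View pics/rest.png

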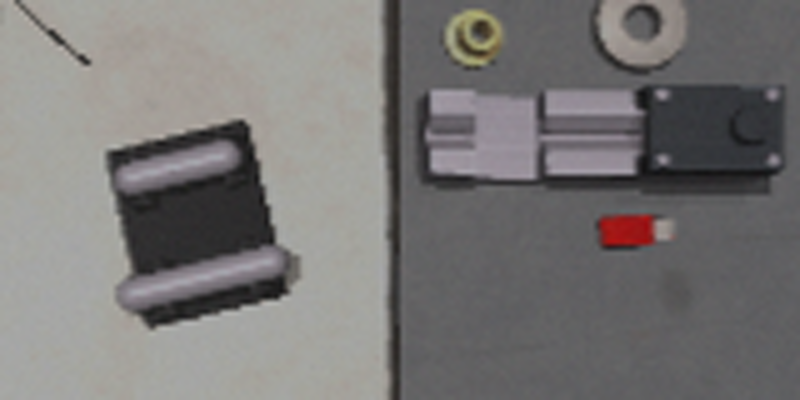

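View pics/scene.png

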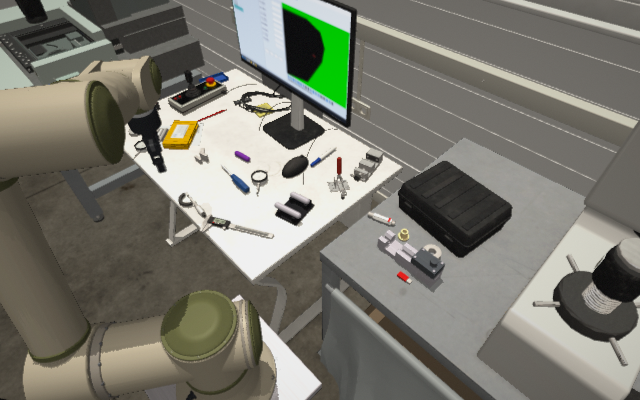

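Candidates: (305,226) spans about 35 px, roughly 98 mm. (300,202) spans about 26 px, roughly 73 mm. The purple one at (189,203) is a look-alike. The lower pin at (305,226) is pin_long, and the enlarged crop confirms it is clearly the longer. Next I hover over it for a wrist view.

step_arm(commands="0.5 -30.4 -12.3 3 0 0 1.02;0.5 -30.4 -12.3 3 0 0 1.02;0.5 -30.4 -12.3 3 0 0 1.02;0.5 -30.4 -12.3 3 0 0 1.02;0.5 -30.4 -12.3 3 0 0 1.02;0.5 -30.4 -12.3 3 0 0 1.02;0.5 -30.4 -12.3 3 0 0 1.02;0.5 -30.4 -12.3 3 0 0 1.02;0.5 -30.4 -12.3 3 0 0 1.02;0.5 -30.4 -12.3 3 0 0 1.02;0.5 -30.4 -12.3 3 0 0 1.02;0.5 -30.4 -12.3 3 0 0 1.02;0.5 -30.4 -12.3 3 0 0 1.02;0.5 -30.4 -12.3 3 0 0 1.02;0.5 -30.4 -12.3 3 0 0 1.02;0.5 -30.4 -12.3 3 0 0 1.02", newtons=30)

```text
time_s: 2.83
eef_pos: [421.7, 275.9, 218.4]
ee_rot: [0.0, 0.63, 0.776, 0.0]
force: [-0.2, 0.3, 0.2]
grip_width: 0.499
grip_force: 0.0
```

```bash
cat >> h.py <<'E'
def tool(P,s=None):
    "world point -> shift in tool axes, cm"
    s=s or sense(); R=Ro.from_quat(np.array(s['ee_rot'])[[1,2,3,0]]).as_matrix()
    return R.T@(np.array(P)-np.array(s['eef_pos']))/10
def axis(cam,label,z):
    "axis ends and heading of pin from mask"
    for r in trace(cam,label)[:2]:
        ys,xs=np.nonzero(r['mask']); (c,sz,a)=cv2.minAreaRect(np.c_[xs,ys].astype(np.float32))
        b=cv2.boxPoints((c,sz,a)); 
        if np.linalg.norm(b[0]-b[1])>np.linalg.norm(b[1]-b[2]): b=np.roll(b,1,0)
        e1,e2=ray(cam,(b[0]+b[1])/2,z),ray(cam,(b[2]+b[3])/2,z)
        d=e2-e1; print(label,round(r['score'],2),np.round(c),'mid',((e1+e2)/2).round(1),'len',np.linalg.norm(d).round(1),'deg',np.degrees(np.arctan2(d[1],d[0])).round(2))
E
python3 - <<'E'
from h import *
s=sense();print(s['time_s'],s['eef_pos'],s['ee_rot'],s['joints'],s['grip_width'],s['force'])
R=Ro.from_quat(np.array(s['ee_rot'])[[1,2,3,0]]).as_matrix();print('tool y deg',np.degrees(np.arctan2(R[1,1],R[0,1])))
im=capture('wrist');save('w1.png',im)
axis('wrist','pin_long',30);axis('wrist','pin_short',30)
for l,z in [('pin_long',30),('pin_short',30),('pin_rest',0),('pin_long_end_a',30)]:
    for r in spot_point('wrist',l)[:2]: print('pt',l,np.round(r['xy']),round(r['score'],2),ray('wrist',r['xy'],z).round(1))
E
```

```text
2.8333 [421.72605464 275.93427162 218.37278682] [3.33913680e-05 6.30275309e-01 7.76371709e-01 5.95807922e-05] [3.46524812e-01 2.92500534e-01 1.60604759e+00 4.55028266e-06
 1.24290799e+00 1.39542564e-01] 0.49923856761829283 [-0.20167538  0.3389402   0.19028731]
tool y deg 11.85912517780253
pin_long 0.67 [323. 178.] mid [421.5 276.1  30. ] len 99.4 deg -78.22
pin_short 0.56 [381. 177.] mid [484.6 290.3  30. ] len 72.2 deg 101.91
pt pin_long [322. 177.] 0.79 [419.9 278.8  30. ]
pt pin_short [380. 181.] 0.71 [483.4 287.5  30. ]
pt pin_rest [349. 174.] 0.83 [452.4 281.5   0. ]
pt pin_long_end_a [322. 134.] 0.82 [410.2 323.9  30. ]
pt pin_long_end_a [323. 218.] 0.64 [431.  230.8  30. ]
```

View pics/w1.png

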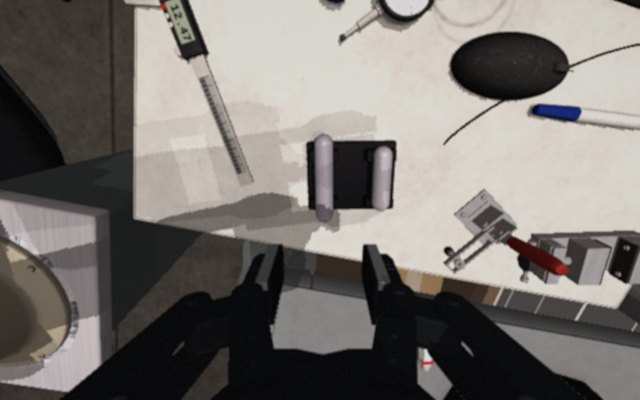

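The wrist view shows the long pin at (323,178) and the short one at (381,177). The mask gives a 99 mm length at centre (421.5, 276.1), in agreement with the top view. The hand is already over it and aligned, so I descend.

step_arm(commands="0.5 0 0 4 0 0 0;0.5 0 0 8 0 0 0;0.5 0 0 12 0 0 0;0.5 0 0 15 0 0 0;0.5 0 0 17 0 0 0;0.5 0 0 18 0 0 0;0.5 0 0 18.5 0 0 0;0.5 0 0 18.8 0 0 0;0.5 0 0 18.8 0 0 0;0.5 0 0 18.8 0 0 0", newtons=40)

```text
time_s: 4.02
eef_pos: [422.6, 275.8, 31.4]
ee_rot: [0.001, 0.631, 0.776, 0.001]
force: [0.8, 0.4, 0.1]
grip_width: 0.503
grip_force: 0.0
```

step_arm(commands="0.1 0 0 0 0 0 0;0.1 0 0 0 0 0 0;0.1 0 0 0 0 0 0;0.1 0 0 0 0 0 0;0.1 0 0 0 0 0 0;0.1 0 0 0 0 0 0;0.1 0 0 0 0 0 0;0.1 0 0 0 0 0 0;0.1 0 0 0 0 0 0;0.1 0 0 0 0 0 0", newtons=40)

```text
time_s: 4.85
eef_pos: [423.1, 275.9, 31.3]
ee_rot: [0.001, 0.631, 0.776, 0.001]
force: [2.6, 1.3, 5.2]
grip_width: 0.215
grip_force: 39.4
```

step_arm(commands="0.1 0 0 -1 0 0 0;0.1 0 0 -3 0 0 0;0.1 0 0 -7 0 0 0;0.1 0 0 -11 0 0 0;0.1 0 0 -15 0 0 0;0.1 0 0 -19 0 0 0;0.1 0 0 -20 0 0 0;0.1 -8 2 -20 0 0 0.05;0.1 -16 4 -20 0 0 0.1;0.1 -24 6 -20 0 0 0.15;0.1 -28 6.8 -20 0 0 0.18;0.1 -30.7 7.2 -20 0 0 0.207;0.1 -30.7 7.2 -20 0 0 0.207;0.1 -30.7 7.2 -20 0 0 0.207;0.1 -30.7 7.2 -20 0 0 0.207;0.1 -30.7 7.2 -20 0 0 0.207;0.1 -30.7 7.2 -20 0 0 0.207;0.1 -30.7 7.2 -20 0 0 0.207")

```text
time_s: 6.35
eef_pos: [554.6, -9.5, 229.9]
ee_rot: [-0.001, 0.707, 0.707, -0.0]
force: [-0.3, 0.7, -1.5]
grip_width: 0.216
grip_force: 39.4
```

```bash
python3 - <<'E'
from h import *
s=sense();print(s['time_s'],s['eef_pos'],s['ee_rot'],s['joints'],s['grip_width'],s['force'])
R=Ro.from_quat(np.array(s['ee_rot'])[[1,2,3,0]]).as_matrix();print('tool y deg',np.degrees(np.arctan2(R[1,1],R[0,1])))
im=capture('wrist');save('w2.png',im)
print(camera_model('wrist'))
for l,z in [('vblock',0),('groove_start',42),('hood_mouth',42)]:
    for r in spot_point('wrist',l)[:2]: print('pt',l,np.round(r['xy']),round(r['score'],2),ray('wrist',r['xy'],z).round(1))
for r in trace('wrist','vblock')[:2]: 
    print(r['score'],np.round(r['rect'])); m=r['mask']; np.save('m.npy',m)
E
```

```text
6.35 [554.58976677  -9.54416177 229.85658479] [-8.86669371e-04  7.07378933e-01  7.06833874e-01 -3.64682427e-04] [-2.28588784e-01  3.93212664e-01  1.43402971e+00  3.29324349e-04
  1.31624109e+00 -2.27901185e-01] 0.2158595141010276 [-0.25480426  0.72298045 -1.47912328]
tool y deg -0.04412787605071291
{'mtx': array([[291.79529703,   0.        , 322.37351036],
       [  0.        , 291.79529703, 198.85162144],
       [  0.        ,   0.        ,   1.        ]]), 'eye': array([553.85255792,  73.0335521 , 355.87999632]), 'rotation': array([ 1.59763438e-01,  9.87154606e-01, -5.92137043e-04, -1.03816423e-03])}
pt hood_mouth [320. 177.] 0.48 [551.3  -6.1  42. ]
0.7 [324. 240.  45. 167.]
```

View pics/w2.png

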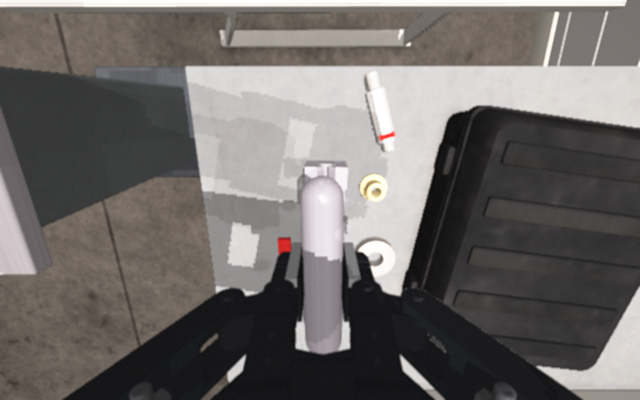

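The held pin at (322,260) hides the block, whose near end shows at (326,168). I step sideways for a clear view.

step_arm(commands="0.1 -1 -3 0 0 0 0;0.1 -2 -6 0 0 0 0;0.1 -3 -9 0 0 0 0;0.1 -4 -10 0 0 0 0;0.1 -4 -10 0 0 0 0;0.1 -4 -10 0 0 0 0;0.1 -4 -10 0 0 0 0;0.1 -4 -10 0 0 0 0")

```text
time_s: 7.27
eef_pos: [455.7, -49.6, 230.2]
ee_rot: [-0.0, 0.707, 0.707, 0.0]
force: [-0.3, 0.4, -1.7]
grip_width: 0.219
grip_force: 39.7
```

```bash
python3 - <<'E'
from h import *
s=sense();print(s['time_s'],s['eef_pos'],s['joints'])
im=capture('wrist');m=camera_model('wrist');print(m['eye'],m['rotation'])
save('w3.png',im[120:320,300:500],3)
for l,z in [('vblock',0),('groove_start',42),('hood_mouth',42)]:
    for r in spot_point('wrist',l)[:2]: print('pt',l,np.round(r['xy']),round(r['score'],2),ray('wrist',r['xy'],z).round(1))
for r in trace('wrist','vblock')[:2]: print(r['score'],np.round(r['rect']))
E
```

```text
7.2667 [455.73334907 -49.64784354 230.2412597 ] [-3.65078633e-01  1.81957807e-01  1.71529259e+00  1.38826595e-04
  1.24432882e+00 -3.64941487e-01]
[454.77114333  32.60772183 355.92179083] [ 1.59945662e-01  9.87125408e-01 -7.32120762e-04 -5.27588936e-04]
pt vblock [402. 191.] 0.8 [556.1 -75.3   0. ]
pt groove_start [414. 179.] 0.76 [555.4 -49.2  42. ]
pt groove_start [403. 191.] 0.38 [544.6 -62.8  42. ]
pt hood_mouth [406. 226.] 0.75 [ 552.1 -105.6   42. ]
0.6 [408. 211.  63. 169.]
```

View pics/w3.png

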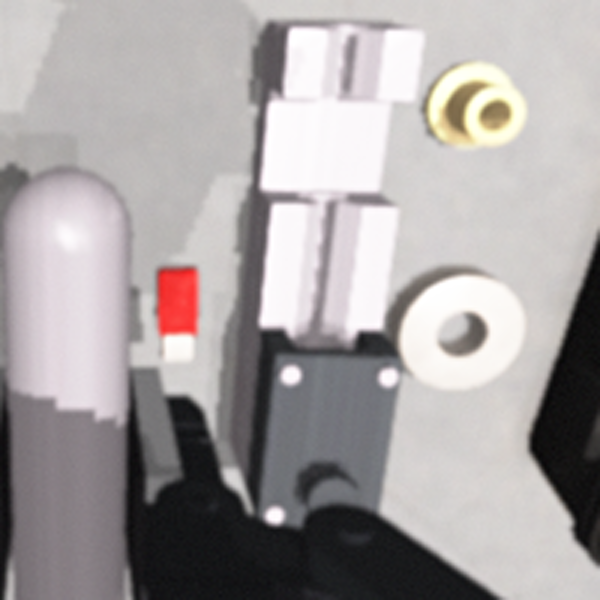

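The clear view shows the V-block with its near end at crop row ~28, the cut-away from row 100 to 198, and the hood mouth at ~332. I fit the block pose to its top corners.

```bash
python3 - <<'E'
from h import *
from scipy.optimize import least_squares
m=camera_model('wrist')
# block x,y,z ; crop px
P=[(-80,24,38,288,27),(-80,-24,38,424,30),(-55,24,38,284,98),(-55,-24,38,420,101),(-15,24,38,270,200),(-15,-24,38,399,198),(35,24,38,260,332),(35,-24,38,388,331)]
P=[(x,-y if 0 else y,z,a,b) for x,y,z,a,b in P]
px=np.array([[300+a/3,120+b/3] for *_,a,b in P])
def f(v,sgn=1):
    c,s=np.cos(v[2]),np.sin(v[2]); R=np.array([[c,-s],[s,c]]); o=[]
    for (x,y,z,a,b),p in zip(P,px):
        w=R@[x,y]+v[:2]; o.append(proj('wrist',[w[0],w[1],z],m)-p)
    return np.ravel(o)
for p,q in zip(P,px): print(p[:3],ray('wrist',q,38,m).round(1))
# image left = smaller world x?
r=least_squares(f,[555,-75,-np.pi/2]);print(r.x[:2],np.degrees(r.x[2]),np.abs(r.fun).max())
P=[(x,-y,z,a,b) for x,y,z,a,b in P]
r=least_squares(f,[555,-75,-np.pi/2]);v=r.x;print(v[:2],np.degrees(v[2]),np.abs(r.fun).max())
E
```

```text
(-80, 24, 38) [532.5   4.7  38. ]
(-80, -24, 38) [580.8   3.6  38. ]
(-55, 24, 38) [533.  -20.5  38. ]
(-55, -24, 38) [582.5 -21.7  38. ]
(-15, 24, 38) [530.6 -59.   38. ]
(-15, -24, 38) [579.2 -58.3  38. ]
(35, 24, 38) [ 530.5 -113.5   38. ]
(35, -24, 38) [ 581.3 -113.1   38. ]
[553.02650288 -76.86036454] -96.4174927813644 49.6156557291763
[555.94750096 -75.85304093] -90.71071432824284 2.4096527439492377
```

step_arm(commands="0.1 0.2 3 0 0 0 0.01;0.1 0.4 6 0 0 0 0.01;0.1 0.7 9 0 0 0 0.01;0.1 0.7 10 0 0 0 0.01;0.1 0.7 10 0 0 0 0.01;0.1 0.7 10 3 0 0 0.01;0.1 0.7 10 7 0 0 0.01;0.1 0.7 10 11 0 0 0.01;0.1 0.7 10 14 0 0 0.01;0.1 0.7 10 16 0 0 0.01;0.1 0.7 10 17 0 0 0.01;0.1 0.7 10 17 0 0 0.01;0.1 0.7 10 17 0 0 0.01;0.1 0.7 10 17 0 0 0.01")

```text
time_s: 8.68
eef_pos: [556.0, -43.4, 62.0]
ee_rot: [0.001, 0.711, 0.703, 0.001]
force: [-0.3, -0.3, -1.5]
grip_width: 0.215
grip_force: 40.0
```

```bash
python3 - <<'E'
from h import *
s=sense();print(s['time_s'],s['eef_pos'],s['force'],s['grip_width'])
im=capture('wrist');save('w4.png',im[100:360,190:450],2.3)
E
```

```text
8.6833 [555.9957884  -43.43317864  62.00997282] [-0.30291543 -0.31907768 -1.49880797] 0.21548948985463257
```

View pics/w4.png

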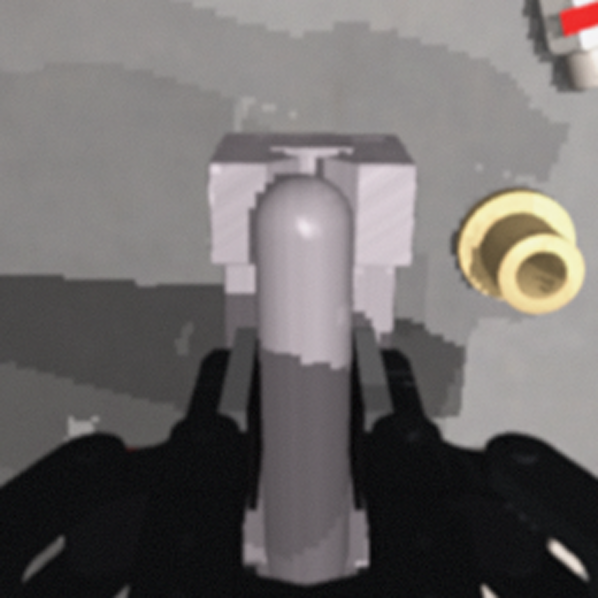

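The pin (crop x≈304) is about 1.5 mm left of the block's midline (x≈312). I correct by +1.2 mm and lower.

step_arm(commands="0.1 0 0.12 0 0 0 0.008;0.1 0 0.12 0.5 0 0 0.008;0.1 0 0.12 1 0 0 0.008;0.1 0 0.12 1.4 0 0 0.008;0.1 0 0.12 1.5 0 0 0.008;0.1 0 0.12 1.5 0 0 0.008;0.1 0 0.12 1.5 0 0 0.008")

```text
time_s: 9.32
eef_pos: [556.4, -43.2, 45.2]
ee_rot: [-0.0, 0.714, 0.7, -0.0]
force: [-1.1, -0.0, -1.1]
grip_width: 0.217
grip_force: 39.9
```

step_arm(commands="0.1 0 0 0.05 0 0 0;0.1 0 0 0.1 0 0 0;0.1 0 0 0.15 0 0 0;0.1 0 0 0.2 0 0 0;0.1 0 0 0.2 0 0 0")

```text
time_s: 9.73
eef_pos: [556.8, -43.3, 43.7]
ee_rot: [0.0, 0.714, 0.7, 0.0]
force: [1.5, -0.2, 0.9]
grip_width: 0.217
grip_force: 40.2
```

step_arm(commands="0.1 0 0.03 0.03 0 0 0;0.1 0 0.05 0.06 0 0 0;0.1 0 0.05 0.08 0 0 0;0.1 0 0.05 0.08 0 0 0;0.1 0 0.05 0.08 0 0 0")

```text
time_s: 10.15
eef_pos: [557.1, -43.2, 43.4]
ee_rot: [0.0, 0.714, 0.7, 0.0]
force: [-2.5, 1.3, 9.4]
grip_width: 0.22
grip_force: 40.9
```

Seated (upward force about 10 N, TCP 43.4). I release and lift.

step_arm(commands="0.25 0 0 0 0 0 0;0.3 0 0 0 0 0 0;0.4 0 0 0 0 0 0;0.45 0 0 0 0 0 0;0.45 0 0 0 0 0 0;0.45 0 0 0 0 0 0;0.45 0 0 -2 0 0 0;0.45 0 0 -5 0 0 0;0.45 0 0 -5 0 0 0")

```text
time_s: 10.9
eef_pos: [559.1, -43.8, 97.2]
ee_rot: [0.003, 0.714, 0.7, 0.002]
force: [0.0, 0.7, 1.3]
grip_width: 0.452
grip_force: 0.0
```

step_arm(commands="0 1 0 -2 0 0 0;0 4 0 -4 0 0 0;0 7 0 -4 0 0 0;0 7 0 -4 0 0 0;0 7 0 -4 0 0 0;0 7 0 -4 0 0 0;0 7 0 -4 0 0 0;0 7 0 -4 0 0 0;0 7 0 -4 0 0 0")

```text
time_s: 11.65
eef_pos: [558.3, 26.1, 132.3]
ee_rot: [-0.0, 0.714, 0.7, -0.0]
force: [0.7, -0.2, -0.1]
grip_width: -0.0
grip_force: 0.0
```

```bash
python3 - <<'E'
from h import *
s=sense();print(s['time_s'],s['eef_pos'],s['force'],s['grip_width'])
im=capture('wrist');save('w5.png',im[80:340,190:450],2.3)
axis('wrist','pin_long',42)
for l in ['pin_long_end_a']:
    for r in spot_point('wrist',l)[:2]: print('pt',l,np.round(r['xy']),round(r['score'],2),ray('wrist',r['xy'],42).round(1))
E
```

```text
11.65 [558.25687328  26.0605801  132.27544718] [ 0.71740417 -0.21000619 -0.09801174] -0.00024950615820395404
pin_long 0.88 [324. 283.] mid [556.5 -43.3  42. ] len 103.1 deg 88.85
pt pin_long_end_a [322. 330.] 0.79 [554.3 -90.   42. ]
pt pin_long_end_a [320. 234.] 0.76 [554.4   6.7  42. ]
```

View pics/w5.png

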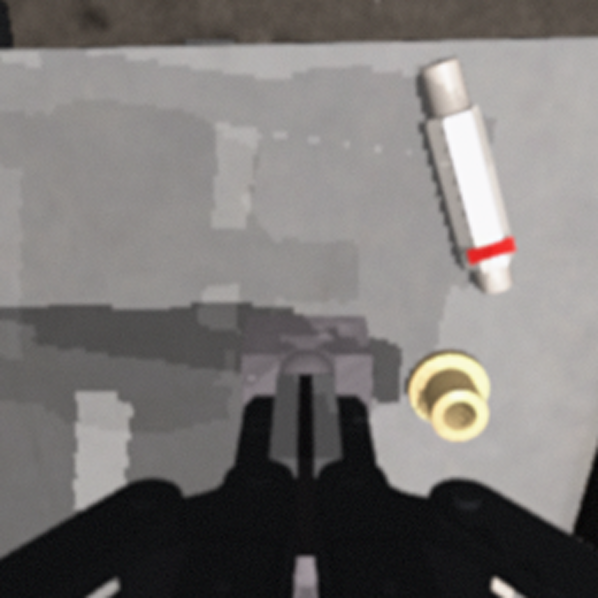

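The pin is seated at y≈-43 with its near end at y≈6.7, visible at crop (307,370) just ahead of the shut fingers. I lower the closed fingers behind the end.

step_arm(commands="0 0.2 -0.1 2 0 0 0;0 0.2 -0.1 5 0 0 0;0 0.2 -0.1 6.5 0 0 0;0 0.2 -0.1 7.2 0 0 0;0 0.2 -0.1 7.4 0 0 0;0 0.2 -0.1 7.4 0 0 0;0 0.2 -0.1 7.4 0 0 0")

```text
time_s: 12.38
eef_pos: [557.9, 28.6, 59.6]
ee_rot: [0.001, 0.714, 0.7, 0.001]
force: [0.2, -0.0, 0.2]
grip_width: -0.002
grip_force: 0.0
```

step_arm(commands="0 -0.1 0 0.05 0 0 0;0 -0.2 0 0.05 0 0 0;0 -0.3 0 0.05 0 0 0;0 -0.4 0 0.05 0 0 0;0 -0.5 0 0.05 0 0 0;0 -0.5 0 0.05 0 0 0")

```text
time_s: 12.88
eef_pos: [557.2, 23.6, 58.1]
ee_rot: [0.0, 0.714, 0.7, 0.0]
force: [-0.1, 0.7, -0.3]
grip_width: 0.003
grip_force: 0.0
```

step_arm(commands="0 -0.1 0 0.03 0 0 0;0 -0.2 0 0.05 0 0 0;0 -0.3 0 0.05 0 0 0;0 -0.4 0 0.05 0 0 0;0 -0.5 0 0.05 0 0 0;0 -0.6 0 0.05 0 0 0;0 -0.7 0 0.05 0 0 0;0 -0.8 0 0.05 0 0 0;0 -0.9 0 0.05 0 0 0;0 -1 0 0.05 0 0 0")

```text
time_s: 13.72
eef_pos: [557.0, 13.8, 57.5]
ee_rot: [-0.0, 0.714, 0.7, 0.0]
force: [-0.7, 1.2, 0.4]
grip_width: -0.0
grip_force: 0.8
```

step_arm(commands="0 -0.1 0 0 0 0 0;0 -0.2 0 0 0 0 0;0 -0.3 0 0 0 0 0;0 -0.4 0 0 0 0 0;0 -0.5 0 0 0 0 0;0 -0.6 0 0 0 0 0;0 -0.7 0 0 0 0 0;0 -0.8 0 0 0 0 0;0 -0.9 0 0 0 0 0;0 -1 0 0 0 0 0")

```text
time_s: 14.55
eef_pos: [556.8, 3.7, 57.5]
ee_rot: [-0.0, 0.714, 0.7, -0.0]
force: [-0.4, 0.5, -0.8]
grip_width: -0.003
grip_force: 0.7
```

step_arm(commands="0 -0.1 0 0 0 0 0;0 -0.2 0 0 0 0 0;0 -0.3 0 0 0 0 0;0 -0.4 0 0 0 0 0;0 -0.5 0 0 0 0 0;0 -0.6 0 0 0 0 0;0 -0.7 0 0 0 0 0;0 -0.8 0 0 0 0 0;0 -0.9 0 0 0 0 0;0 -1 0 0 0 0 0")

```text
time_s: 15.38
eef_pos: [556.6, -6.3, 57.5]
ee_rot: [-0.0, 0.714, 0.7, -0.0]
force: [0.3, 1.2, 0.1]
grip_width: 0.001
grip_force: 0.7
```

```bash
python3 - <<'E'
from h import *
for c in ['wrist','top']:
    capture(c); axis(c,'pin_long',42)
    for r in spot_point(c,'pin_long_end_a')[:2]: print(c,np.round(r['xy']),round(r['score'],2),ray(c,r['xy'],42).round(1))
F=[sense()['force']];print(F, sense()['wrist_torque'])
E
```

```text
[array([ 0.1485902 ,  0.09960457, -1.18096174])] [ 0.12213825 -0.02026535  0.03703976]
```

step_arm(commands="0 -0.1 0 0 0 0 0;0 -0.2 0 0 0 0 0;0 -0.3 0 0 0 0 0;0 -0.4 0 0 0 0 0;0 -0.45 0 0 0 0 0;0 -0.5 0 0 0 0 0;0 -0.5 0 0 0 0 0")

```text
time_s: 16.27
eef_pos: [556.5, -11.3, 57.5]
ee_rot: [-0.0, 0.714, 0.7, -0.0]
force: [0.2, 1.3, 0.4]
grip_width: -0.001
grip_force: 0.6
```

```bash
python3 - <<'E'
from h import *
im=capture('scene'); save('s2.png',im[215:300,350:465],6)
E
```

```text
(no output)
```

View pics/s2.png

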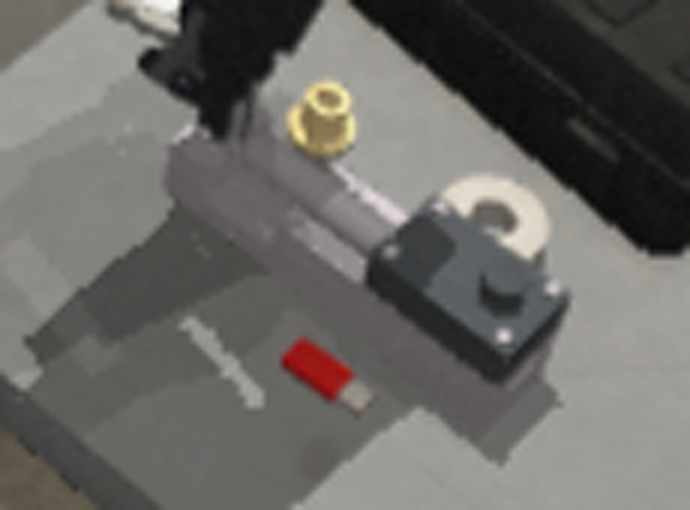

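The crop shows the pin lying in the groove, running from the fingers at (245,140) into the hood at (385,240). It is being pushed and has entered the hood. I advance in small steps and watch the y force.

step_arm(commands="0 -0.04 0 0 0 0 0;0 -0.08 0 0 0 0 0;0 -0.12 0 0 0 0 0;0 -0.12 0 0 0 0 0")

```text
time_s: 16.65
eef_pos: [556.5, -12.4, 57.5]
ee_rot: [0.0, 0.714, 0.7, 0.0]
force: [-0.4, 1.4, -0.2]
grip_width: -0.001
grip_force: 0.7
```

step_arm(commands="0 -0.04 0 0 0 0 0;0 -0.08 0 0 0 0 0;0 -0.1 0 0 0 0 0;0 -0.1 0 0 0 0 0")

```text
time_s: 16.98
eef_pos: [556.5, -13.5, 57.5]
ee_rot: [0.0, 0.714, 0.7, -0.0]
force: [0.1, 1.6, -0.2]
grip_width: -0.001
grip_force: 0.7
```

step_arm(commands="0 -0.04 0 0 0 0 0;0 -0.08 0 0 0 0 0;0 -0.12 0 0 0 0 0;0 -0.12 0 0 0 0 0")

```text
time_s: 17.32
eef_pos: [556.5, -14.7, 57.5]
ee_rot: [-0.0, 0.714, 0.7, -0.0]
force: [-0.0, 1.5, -0.1]
grip_width: 0.002
grip_force: 0.7
```

step_arm(commands="0 -0.04 0 0 0 0 0;0 -0.08 0 0 0 0 0;0 -0.12 0 0 0 0 0;0 -0.12 0 0 0 0 0")

```text
time_s: 17.65
eef_pos: [556.5, -15.9, 57.5]
ee_rot: [-0.0, 0.714, 0.7, -0.0]
force: [-0.1, 1.8, -0.1]
grip_width: -0.002
grip_force: 0.7
```

step_arm(commands="0 -0.04 0 0 0 0 0;0 -0.08 0 0 0 0 0;0 -0.12 0 0 0 0 0;0 -0.12 0 0 0 0 0")

```text
time_s: 17.98
eef_pos: [556.4, -17.1, 57.5]
ee_rot: [0.0, 0.714, 0.7, -0.0]
force: [-0.6, 1.4, -0.3]
grip_width: -0.001
grip_force: 0.7
```

step_arm(commands="0 -0.04 0 0 0 0 0;0 -0.08 0 0 0 0 0;0 -0.12 0 0 0 0 0;0 -0.12 0 0 0 0 0")

```text
time_s: 18.32
eef_pos: [556.4, -18.3, 57.5]
ee_rot: [-0.0, 0.714, 0.7, -0.0]
force: [-0.9, 1.6, -0.6]
grip_width: -0.002
grip_force: 0.7
```

step_arm(commands="0 -0.04 0 0 0 0 0;0 -0.08 0 0 0 0 0;0 -0.12 0 0 0 0 0;0 -0.12 0 0 0 0 0")

```text
time_s: 18.65
eef_pos: [556.4, -19.5, 57.5]
ee_rot: [-0.0, 0.714, 0.7, -0.0]
force: [-1.0, 2.4, 0.1]
grip_width: -0.003
grip_force: 0.7
```

step_arm(commands="0 -0.04 0 0 0 0 0;0 -0.08 0 0 0 0 0;0 -0.12 0 0 0 0 0;0 -0.12 0 0 0 0 0")

```text
time_s: 18.98
eef_pos: [556.4, -20.7, 57.5]
ee_rot: [-0.0, 0.714, 0.7, -0.0]
force: [-0.0, 1.0, 1.1]
grip_width: -0.002
grip_force: 0.7
```

step_arm(commands="0 -0.04 0 0 0 0 0;0 -0.08 0 0 0 0 0;0 -0.12 0 0 0 0 0;0 -0.12 0 0 0 0 0")

```text
time_s: 19.32
eef_pos: [556.3, -21.9, 57.5]
ee_rot: [0.0, 0.714, 0.7, -0.0]
force: [0.2, 2.0, -0.4]
grip_width: -0.0
grip_force: 0.8
```

step_arm(commands="0 -0.04 0 0 0 0 0;0 -0.08 0 0 0 0 0;0 -0.12 0 0 0 0 0;0 -0.12 0 0 0 0 0")

```text
time_s: 19.65
eef_pos: [556.3, -23.1, 57.5]
ee_rot: [0.0, 0.714, 0.7, -0.0]
force: [-0.3, 1.5, 0.1]
grip_width: 0.001
grip_force: 0.8
```

step_arm(commands="0 -0.04 0 0 0 0 0;0 -0.08 0 0 0 0 0;0 -0.12 0 0 0 0 0;0 -0.12 0 0 0 0 0")

```text
time_s: 19.98
eef_pos: [556.3, -24.3, 57.5]
ee_rot: [0.0, 0.714, 0.7, -0.0]
force: [-0.2, 1.7, -0.1]
grip_width: -0.001
grip_force: 0.8
```

step_arm(commands="0 -0.04 0 0 0 0 0;0 -0.08 0 0 0 0 0;0 -0.12 0 0 0 0 0;0 -0.12 0 0 0 0 0")

```text
time_s: 20.32
eef_pos: [556.3, -25.5, 57.5]
ee_rot: [0.0, 0.714, 0.7, -0.0]
force: [-1.2, 2.1, 0.2]
grip_width: 0.002
grip_force: 0.8
```

step_arm(commands="0 -0.04 0 0 0 0 0;0 -0.08 0 0 0 0 0;0 -0.12 0 0 0 0 0;0 -0.12 0 0 0 0 0")

```text
time_s: 20.65
eef_pos: [556.3, -26.7, 57.5]
ee_rot: [0.0, 0.714, 0.7, -0.0]
force: [0.1, 1.9, -0.9]
grip_width: 0.003
grip_force: 0.8
```

step_arm(commands="0 -0.04 0 0 0 0 0;0 -0.08 0 0 0 0 0;0 -0.12 0 0 0 0 0;0 -0.12 0 0 0 0 0")

```text
time_s: 20.98
eef_pos: [556.2, -27.7, 57.5]
ee_rot: [-0.0, 0.714, 0.7, 0.0]
force: [-0.8, 3.6, 1.0]
grip_width: 0.001
grip_force: 1.6
```

The force is rising and the motion lagging, so this is probably the stop. I press slightly more.

step_arm(commands="0 -0.02 0 0 0 0 0;0 -0.04 0 0 0 0 0;0 -0.04 0 0 0 0 0;0 -0.04 0 0 0 0 0")

```text
time_s: 21.32
eef_pos: [556.2, -27.9, 57.5]
ee_rot: [-0.0, 0.714, 0.7, 0.0]
force: [-0.5, 4.8, 0.4]
grip_width: 0.004
grip_force: 2.5
```

step_arm(commands="0 -0.02 0 0 0 0 0;0 -0.04 0 0 0 0 0;0 -0.04 0 0 0 0 0;0 -0.04 0 0 0 0 0;0 -0.04 0 0 0 0 0")

```text
time_s: 21.73
eef_pos: [556.2, -28.0, 57.5]
ee_rot: [-0.0, 0.714, 0.7, 0.0]
force: [-0.3, 5.6, -0.0]
grip_width: 0.001
grip_force: 3.2
```

The stop is felt: 5.6 N in total, about 4 N of it on the stop, held still. I back off and lift.

step_arm(commands="0 0.1 0 0 0 0 0;0 0.3 0 0 0 0 0;0 0.8 0 0 0 0 0;0 1.5 0 -0.5 0 0 0;0 2 0 -3 0 0 0;0 3 0 -6 0 0 0;0 5 0 -9 0 0 0;0 8 0 -10 0 0 0;0 8 0 -10 0 0 0;0 8 0 -10 0 0 0;0 8 0 -10 0 0 0;0 8 0 -10 0 0 0")

```text
time_s: 22.73
eef_pos: [557.4, 50.8, 156.7]
ee_rot: [-0.0, 0.714, 0.7, -0.001]
force: [-0.8, -0.9, -0.1]
grip_width: 0.001
grip_force: 0.0
```

```bash
python3 - <<'E'
from h import *
im=capture('wrist');s=sense();print(s['time_s'],s['eef_pos'],s['force'])
for r in spot_point('wrist','pin_long_end_a')[:2]: print(np.round(r['xy']),round(r['score'],2),ray('wrist',r['xy'],42).round(1))
im=capture('top');save('t9.png',np.hstack([im[170:250,265:345],im[150:230,395:475]]),5)
E
```

```text
22.7833 [557.484837    50.66417597 156.75786592] [ 0.36484697 -0.03758446  0.8067466 ]
```

View pics/t9.png

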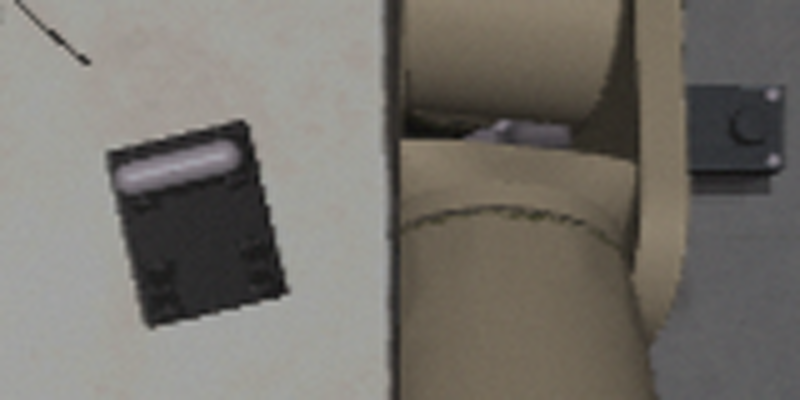

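The short pin is unmoved at crop (178,168), and the arm hides the block. The hand backed straight off the pin end, so the pin stays against the stop. I hand in.

```bash
python3 -c "
from rig import *
print(finish_job())"
```

```text
the job is handed in; nothing more can be done
None
```

I laid the long pin in the groove, pushed it to the stop (5.6 N measured, about 4 N of it on the stop) and left it there with the hand clear and the short pin unmoved; the job is handed in at about 23 s, though the arm hid the block in the last picture and no verdict was returned.

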